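# Re-index a slotted hub in the hinged-leaf drill jig

## Task

The slotted hub sits the wrong way round in the drill jig, so the locating dog under the jig's hinged leaf stands on its face. Swing the leaf right back, turn the hub until its slot faces the handle end and lay the leaf gently down on it; then work the hub a little to and fro under the leaf until the dog drops into the slot and the leaf lies fully home. Do not drop the leaf on the hub or force the hub against the dog, and leave the other things on the bench where they are.

Things in the scene. Friction and masses are not known exactly. Their poses are not given: they have to be found in the camera images.
- jig: fixed drill jig: grey base plate 215 x 124 x 12 mm on the bench with a round steel nest and, at one end, two hinge lugs. Origin on the bench (z 0) under the nest's axis; z up; x points from the nest to the hinge, so the handle end is -x. Base from x -60 to +155 mm; lugs fill x 87 to 133 mm, y -35 to 35 mm, up to 89 mm high
- jig_nest (a point): centre of the nest's floor, 12 mm above the bench; frame as the jig's. The nest is a steel ring of about 31 mm inside and 38 mm outside radius; its rim is 26 mm above the bench
- jig_hinge (a point): middle of the leaf's hinge axis, which runs along the jig's y: 110 mm along the jig's x from the nest's axis, 74 mm above the bench; frame as the jig's
- jig_arm (a joint): angle of the leaf: 0 flat and fully home on its stop, 1.57 upright, 1.85 leaning back on its rear stop. Easy hinge: below about 1.5 the leaf falls shut by its own weight (1.5 N at the handle) unless held, beyond 1.65 it falls back and stays there. With its dog standing on the hub's face it rests at 0.085; when the dog finds the slot it drops to 0 by itself
- guide_leaf: swinging steel leaf: bar 24 mm wide (32 mm at the dog), 10 mm thick, underside 3 mm below the hinge axis, bush and nut up to 6 mm above it. Origin on the hinge axis; frame as the jig's when home, else turned about y by the joint angle, handle end (-x) rising. Locating dog below at x -130 mm: round pin, 9 mm thick, 12 mm long, clamped up to 7.5 mm off the middle line (not measured)
- jig_handle (a point): middle of the leaf's T handle, at x -200, z +2 mm in the leaf's frame (frame as the leaf's): round steel bar 10 mm thick, 124 mm long along y, 17 mm balls on its ends. An 11 mm stem joins its middle to the leaf; the bar is free to grip from 10 to 52 mm either side of the middle
- hub: plain aluminium cylinder, 60 mm diameter, 58 mm high, 0.3 to 0.6 kg, turning in the nest with 2 mm play, 44 mm of it above the nest's rim. Origin centre of underside, z up. A radial slot 10.5 mm wide, 14 mm deep is milled in its top face from 8 mm off the axis out through the rim, on its own -x side only. Facing the handle end, its x is the jig's x
- hub_slot (a point): point in the mouth of the hub's slot: on the slot's middle line, level with the top face, 25 mm from the hub's axis; frame as the hub's. The dog drops in at some angle within 0.4 rad of the slot pointing straight to the handle end, depending on how the dog is set. With the leaf down the hub can still be gripped and turned some 0.5 rad either way with one finger on each side of the leaf
- nut_jar: bystander, to be left alone: glass jar of nuts with a red lid, 51 mm across, 72 mm high; origin centre of underside
- polish_tin: bystander, to be left alone: flat round tin, 61 mm across, 23 mm high; origin centre of underside
- bit_block: bystander, to be left alone: beech block 45 x 85 mm with drill bits standing in it, 73 mm high over all; origin centre of underside
- sanding_block: bystander, to be left alone: cork sanding block 46 x 86 x 27 mm; origin centre of underside
There are look-alikes about, which are no part of the job. There is more than one size of the hub; the job needs the middle-sized.

How it is judged:
On the way, in this order (a step that is already met when the one before it is completed fails the run):
1. the leaf is swung back clear of the hub, past upright (value of joint jig_arm above 1.57 rad), for 0.2 s.
2. the hub is turned so that its slot faces the handle end of the jig (slot point within 14 mm of the jig's middle line) (y of hub_slot in the frame of jig between -0.014 and 0.014 m and x of hub_slot in the frame of jig below -0.015 m), for 0.2 s.
At the end, for the whole second after the job is handed in: the leaf lies fully home and at rest (joint below 0.025 rad) with its dog in the hub's slot: slot point within 12 mm of the jig's middle line on the handle side, hub upright (0.04 rad), down on the nest floor (3 mm), within 5 mm of the nest's axis and still (value of joint jig_arm below 0.025 rad and velocity of joint jig_arm between -0.02 and 0.02 rad/s and y of hub_slot in the frame of jig between -0.012 and 0.012 m and x of hub_slot in the frame of jig below -0.015 m and z of hub in the frame of jig below 0.015 m and horizontal distance between hub and jig below 0.005 m and angle between hub's own z axis and vertical below 0.04 rad and linear speed of hub below 0.01 m/s); the robot touches nothing.
It fails at once if the leaf or its dog is dropped on or forced against the hub with more than 50 N (contact force between guide_leaf and hub above 50 N).
It fails at once if a bystander is moved by more than 30 mm (distance of any of nut_jar, polish_tin, bit_block, sanding_block from where it was at the start of the episode above 0.03 m).
It also fails if it takes over 72 s, if anything falls off the work surface, if the arm or the gripper's body presses on something with over 40 N, if the wrist force passes 120 N, or if a joint passes its speed limit or range.

## Robot

A 6-joint arm with a two-finger parallel gripper is mounted at the origin on the work surface; the furniture and walls round the work are solid. World frame = base frame: x ahead of the robot, y to its left, z up, the work surface at z = 0. Lengths are in m, angles in rad, forces in N, time in s.
With the tool pointing down it reaches from about 0.35 to 0.925 m from the base axis. Payload 6.4 kg.
Tool frame: the origin (TCP) lies midway between the tips of the shut fingers; the grasp point (between the pads) lies 19 mm behind it; y points along the fingers, z is the direction in which the jaws open and shut, and the axes are right-handed (so a half turn about y gives the same grasp; the last joint's range is limited). The gripper opens to 94 mm and grips with 3 to 60 N. Pads are 16 mm wide; open, the fingers measure 119 mm over their backs; the gripper's body (75 mm by 177 mm) begins 78 mm behind the grasp point.
Start: joints at [-1.389, 0.245, 1.558, -0, 1.339, -0.174], TCP at [0.226, -0.609, 0.205] pointing down, gripper open.
Joint ranges: [-3.13, 3.13], [-1.02, 2.26], [0.13, 2.54], [-0.95, 4.09], [0.21, 2.88], [-2.74, 2.74]. Speed limits (rad/s): [2.57, 2.57, 3.14, 3.14, 3.14, 3.14].

## Interface

Orientations are given as a rotation vector (axis times angle).
In Python, from workcell import robot, optics, sign_off gives the robot as it stands.
- The arm moves only by the tool arm_command, never from a script. Its argument "rows" is a list of rows, each a list of 4 numbers: the shift along the tool's x, y, z in cm, then the turn about the tool's y in rad. In form: [[x, y, z, yaw], ...]. A call has exactly 10 rows; each row is the pose to reach, as a shift and turn from the pose measured when the call began, along the tool's axes at that moment; what a row does not reach only later rows make up. A row lasts 1/8 s, in which the tool goes at most 62.5 mm and 10.7 degrees, less where a joint would pass 70% of its speed; a pose out of reach is approached as far as the arm can. A call with a gripper value outside its range is refused whole. "grip" is the closure, from -1 (fully open) to 1 (shut), set as the call begins (left out, the last holds). The fingers move at their own pace and stop on an object; "force" is the grip in N (left out, the last holds). Time passes only in rows, so rows that repeat a pose let the fingers close, or fill a call up. It gives the time, the measured TCP pose, the force and the opening at its end, in the units of the state.
- robot.observe(): the state, without advancing time (a new reading comes with each control period).
- optics.capture(name): name is "scene" or "top" or "wrist"; returns a dict with "img" (420x560x3 uint8, red, green, blue), "z_map" (420x560 float32, m along the optical axis (not along the pixel's ray), 0 where there is no reading), "mtx" (3x3 intrinsics, pixels), "R" (3x3) and "t" (3): a world point X has camera coordinates R X + t; the wrist camera has in their place "mount" (4x4, takes a point from camera to tool coordinates, whose origin is the TCP and whose axes are the tool frame's). Camera axes: x right, y down, z forward; pixel columns grow to the right and rows downward; lengths in m; the calibration is good to about 2 mm. The wrist camera is an equidistant fisheye: a pixel r from the principal point sees the ray r / f radians off the axis. A picture is of the moment at which its call begins: read the wrist's pose just before it.
- sign_off(): hands the job in, once; it reports no verdict.
The state is a dict: "t": time; "joint_positions": joint angles; "qvel": joint speeds; "effort": joint torques, N m; "eef_pos": TCP position; "ee_rot": TCP orientation; "force": force on the tool from outside, world axes, zero at the start; "torque": the same for the moment, N m; "gripper_width": opening from 0.0 (shut) to 1.0 (fully open).
Only numpy, scipy, OpenCV 4.12 (cv2) and the standard library are available. Lean on these libraries where they do the work, as an engineer would, in place of code of your own. Each camera call takes 0.05 s, during which the arm holds its last target.

## Working session

There is one attempt and no reset: what is moved stays moved. The work goes in short steps, Python scripts to look and compute and a tool call to move; the robot and the scene stay as the last step left them, time stands still between calls to the robot, and variables do not carry over. Pictures are saved under pics/ and viewed, and the job is handed in when it is done.

Besides the shell and the picture viewer there is one more tool, called after "Call:" as a command line: name --pt "numbers of a row" for each row, then --argument value for the rest. arm_command: Moves the arm, as the interface text tells. Its arguments: {"type":"object","properties":{"rows":{"type":"array","items":{"type":"array","items":{"type":"number"}}},"grip":{"type":"number"},"force":{"type":"number"}},"required":["rows"]}

```bash
mkdir -p pics; ls
python3 - <<'E'
from workcell import robot, optics
import cv2,pickle
s=robot.observe(); print(s)
d={}
for n in ("scene","top","wrist"):
    c=optics.capture(n); d[n]=c
    cv2.imwrite(f"pics/{n}0.png",c["img"][:,:,::-1])
    print(n,c["mtx"],c.get("R"),c.get("t"),c.get("mount"))
pickle.dump(d,open("d0.pkl","wb"))
E
```

```text
pics
{'t': 0.0, 'joint_positions': array([-1.38913587e+00,  2.45769514e-01,  1.55900573e+00, -6.26427756e-07,
        1.33872036e+00, -1.74087047e-01]), 'qvel': array([-0.00053913,  0.00107373,  0.00072401,  0.00023352, -0.00070471,
       -0.00075851]), 'effort': array([-6.30673712e-04, -4.15834415e+01, -3.14602661e+01,  6.84795901e-02,
        3.31717380e-02, -1.57280574e-04]), 'eef_pos': array([ 0.22629149, -0.60869175,  0.20437833]), 'ee_rot': array([-0.36453968,  2.02968418, -2.0257637 ]), 'force': array([-0.57527981, -0.08879623,  0.13754116]), 'torque': array([-0.00315899,  0.04400667,  0.01796944]), 'gripper_width': 0.9994112176947607}
scene [[379.59660008   0.         288.39587266]
 [  0.         379.59660008 205.30158081]
 [  0.           0.           1.        ]] [[-0.86403104 -0.50338265  0.00750088]
 [-0.3265287   0.54900537 -0.76939724]
 [ 0.3831832  -0.66723235 -0.63872657]] [0.44244125 0.27933541 0.63495778] None
top [[379.76380104   0.         277.59869487]
 [  0.         379.76380104 211.65097333]
 [  0.           0.           1.        ]] [[-0.0178749  -0.99881714 -0.04521961]
 [-0.98431511  0.02551844 -0.17456398]
 [ 0.17551143  0.04139003 -0.98360694]] [-0.04649719  0.57280117  0.82313454] None
wrist [[325.1922621    0.         283.14311021]
 [  0.         325.1922621  213.14501341]
 [  0.           0.           1.        ]] None None [[ 1.36340991e-03  9.73014309e-01  2.30740756e-01 -6.65473837e-02]
 [-4.17424683e-04 -2.30740397e-01  9.73015259e-01 -1.79941379e-01]
 [ 9.99998983e-01 -1.42293553e-03  9.15664473e-05  5.60654175e-04]
 [ 0.00000000e+00  0.00000000e+00  0.00000000e+00  1.00000000e+00]]
```

View pics/scene0.png

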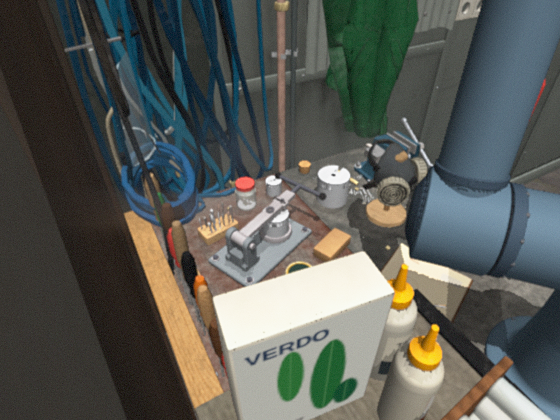

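View pics/top0.png

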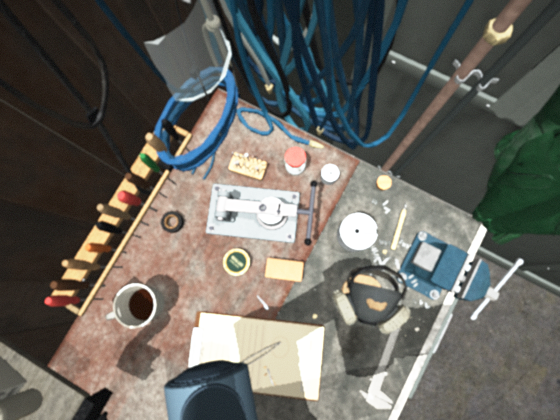

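View pics/wrist0.png

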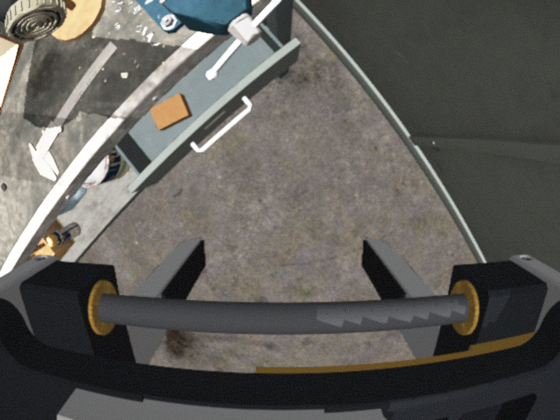

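```bash
cat > h.py <<'E'
import numpy as np,cv2,pickle
from scipy.spatial.transform import Rotation as Ro
def ray(c,u,v):
    K=c["mtx"]; d=np.array([(u-K[0,2])/K[0,0],(v-K[1,2])/K[1,1],1.]); R=c["R"]
    return -R.T@c["t"], R.T@d
def onz(c,u,v,z):
    o,d=ray(c,u,v); return o+d*(z-o[2])/d[2]
def pt(c,u,v):
    o,d=ray(c,u,v); return o+d*c["z_map"][int(round(v)),int(round(u))]
def proj(c,X):
    p=c["R"]@np.asarray(X)+c["t"]; q=c["mtx"]@p; return q[:2]/q[2]
def crop(c,u0,u1,v0,v1,k,name):
    cv2.imwrite(name,cv2.resize(c["img"][v0:v1,u0:u1,::-1],None,fx=k,fy=k,interpolation=cv2.INTER_CUBIC))
E
python3 - <<'E'
from h import *
d=pickle.load(open("d0.pkl","rb"))
crop(d["top"],190,330,140,280,5.7 and 4,"pics/topc.png")
crop(d["scene"],190,350,160,290,5,"pics/scenec.png")
E
```

```text
(no output)
```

View pics/topc.png

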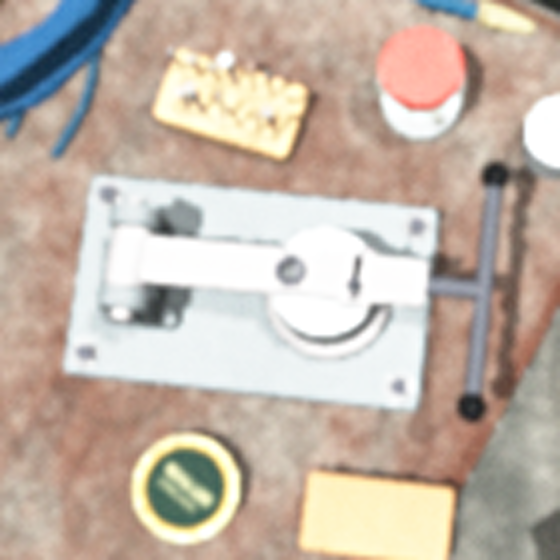

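View pics/scenec.png

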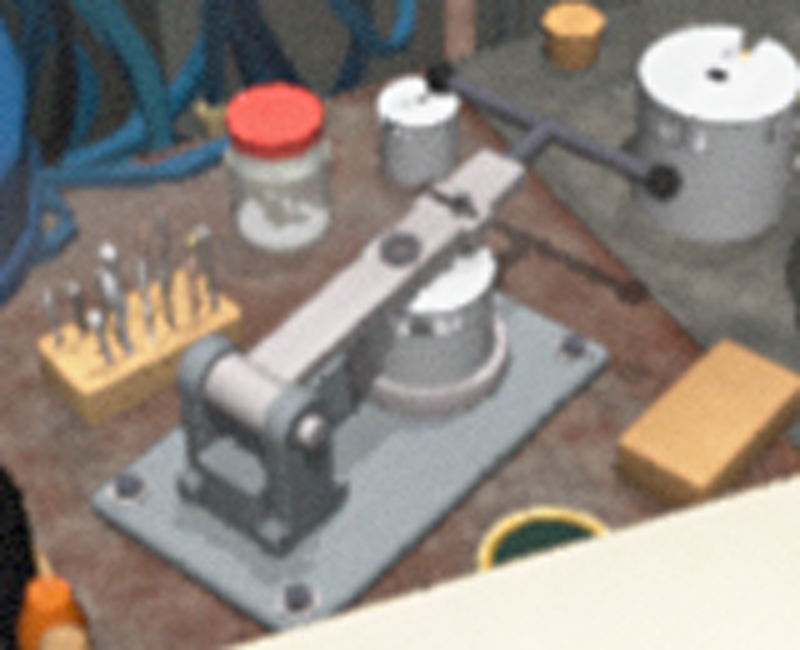

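```bash
cat >> h.py <<'E'
def jigfit():
    d=pickle.load(open("d0.pkl","rb")); c=d["top"]
    # base top corners: crop px -> full
    px=np.array([[95,178],[438,208],[415,410],[65,373]])/4+[190,140]
    W=np.array([onz(c,u,v,.012)[:2] for u,v in px])
    # jig: hinge end left. +y of jig: x->world +y ; y = z x x
    J=np.array([[.155,-.062],[-.060,-.062],[-.060,.062],[.155,.062]])
    # orientation: jig x ~ world +y => jig y ~ world -x
    J=np.array([[.155,-.062],[-.060,-.062],[-.060,.062],[.155,.062]])
    cw,cj=W.mean(0),J.mean(0); H=(J-cj).T@(W-cw); U,S,V=np.linalg.svd(H)
    R=V.T@np.diag([1,np.linalg.det(V.T@U.T)])@U.T; t=cw-R@cj
    return R,t,W,J
E
python3 - <<'E'
from h import *
R,t,W,J=jigfit(); c=pickle.load(open("d0.pkl","rb"))
print(R,t,np.arctan2(R[1,0],R[0,0])); print(W,(J@R.T+t-W)*1000)
print(np.linalg.norm(np.diff(W,axis=0),axis=1))
f=lambda x,y,z: np.r_[R@[x,y]+t,z]
for n,h in (("nestc",(0,0,.07)),("handle",(-.0893,0,.074+.002+.017))):
    X=f(*h);print(n,X,proj(c["top"],X),proj(c["scene"],X))
for u,v in((311.5,183.3),(307.5,241.8),(311.2,210)):print(onz(c["top"],u,v,.093),pt(c["top"],u,v))
X=pt(c["top"],270,222);print(X)
# handle in scene
for u,v in ((277,175),(322,196.5)):print(pt(c["scene"],u,v))
for n in((264,207),(290,210)):print("leaf",pt(c["top"],*n))
E
```

```text
[[ 0.12643148 -0.99197534]
 [ 0.99197534  0.12643148]] [ 0.57114546 -0.04544389] 1.4440255695155366
[[ 0.64984189  0.09772265]
 [ 0.6250948  -0.11119676]
 [ 0.50343081 -0.09424784]
 [ 0.53023631  0.1144217 ]] [[ 2.40291622  2.75088388]
 [-0.032763   -1.60440475]
 [-1.37371168 -2.87581525]
 [-0.99644154  1.72933612]]
[0.21037999 0.12283889 0.21038421]
nestc [ 0.57114546 -0.04544389  0.07      ] [271.14865324 210.41942404] [275.89427885 211.64759842]
handle [ 0.55985513 -0.13402729  0.093     ] [311.30075332 212.60580144] [299.99452625 184.32194755]
[ 0.62527916 -0.13664772  0.093     ] [ 0.62278124 -0.13614613  0.10284039]
[ 0.49659854 -0.12379319  0.093     ] [ 0.49590052 -0.12353694  0.10028151]
[ 0.56560696 -0.13400078  0.093     ] [ 0.56415163 -0.13361618  0.10105902]
[ 0.54455858 -0.04263767  0.07246903]
[ 0.62168473 -0.13304887  0.09761458]
[ 0.4946313  -0.11663526  0.09527124]
leaf [ 0.57919497 -0.02952466  0.07099473]
leaf [ 0.5667286  -0.08796454  0.09344657]
```

```bash
cat >> h.py <<'E'
YAW=1.45
def plan(s,target,zdir_ang=None):
    """shift in tool axes cm, yaw about tool y so tool z has horizontal world angle zdir_ang (mod pi)"""
    M=Ro.from_rotvec(s["ee_rot"]).as_matrix(); out=M.T@(np.asarray(target)-s["eef_pos"])*100
    y=0
    if zdir_ang is not None:
        cur=np.arctan2(M[1,2],M[0,2]); dw=(zdir_ang-cur+np.pi/2)%np.pi-np.pi/2
        y=dw*np.sign(M[2,1])  # tool y up => same sign, down => opposite
    return np.round(out,2),round(float(y),3)
E
python3 - <<'E'
from h import *
from workcell import robot
s=robot.observe(); M=Ro.from_rotvec(s["ee_rot"]).as_matrix(); print(M.round(3), Ro.from_matrix(M).as_matrix()[:,1])
print(plan(s,[.563,-.133,.25],YAW))
print(plan(s,[.563+.031,-.136,.16],YAW))
print(plan(s,[.571-.17,-.045,.26],YAW))
E
```

```text
[[-0.937 -0.     0.348]
 [-0.348  0.001 -0.937]
 [-0.    -1.    -0.001]] [-2.89106354e-04  1.43242335e-03 -9.99998932e-01]
(array([-48.13,  -4.48, -32.88]), 0.477)
(array([-50.93,   4.52, -31.51]), 0.477)
(array([-36.01,  -5.46, -46.78]), 0.477)
```

Call:
arm_command --pt "-3 -4 -2 0.05" --pt "-8 -5 -5 0.1" --pt "-13 -5 -8.5 0.2" --pt "-18 -5 -12 0.3" --pt "-23 -5 -15.5 0.4" --pt "-28 -5 -19 0.477" --pt "-33 -5 -22.5 0.477" --pt "-38 -5 -26 0.477" --pt "-43 -5 -29.5 0.477" --pt "-48 -4.5 -32.5 0.477" --grip -0.3 --force 15

```text
t: 1.4
eef_pos: [0.5641, -0.1352, 0.2505]
ee_rot: [-0.131, -2.16, 2.158]
force: [1.5, -0.8, 0.2]
gripper_width: 0.654
```

Run:
```python
from h import *
from workcell import robot,optics
s=robot.observe(); c=optics.capture("wrist"); print(s["eef_pos"],s["gripper_width"],s["force"]); pickle.dump((s,c),open("w1.pkl","wb"))
cv2.imwrite("pics/w1.png",c["img"][:,:,::-1]); print(plan(s,[.594,-.134,.16],YAW))
```

```text
[ 0.5640678  -0.13515615  0.25052268] 0.6539563536001795 [ 1.46132464 -0.75042519  0.23653182]
(array([-2.95,  9.05, -0.47]), -0.0)
```

View pics/w1.png

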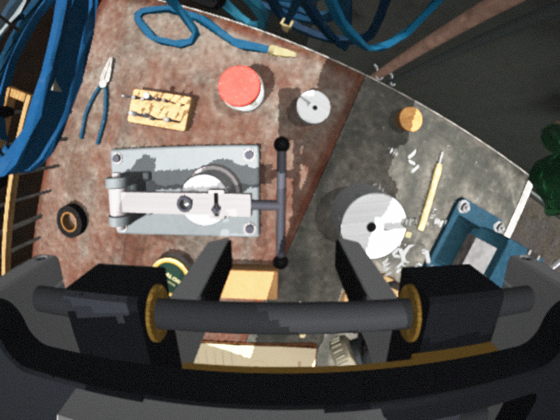

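```bash
cat >> h.py <<'E'
def wz(s,c,u,v,z):
    K=c["mtx"]; a=np.array([(u-K[0,2])/K[0,0],(v-K[1,2])/K[1,1]]); r=np.hypot(*a)
    d=np.r_[a/max(r,1e-9)*np.sin(r),np.cos(r)]; M=Ro.from_rotvec(s["ee_rot"]).as_matrix(); T=c["mount"]
    o=s["eef_pos"]+M@T[:3,3]; d=M@T[:3,:3]@d; return o+d*(z-o[2])/d[2]
E
python3 - <<'E'
from h import *
s,c=pickle.load(open("w1.pkl","rb"))
cv2.imwrite("pics/w1c.png",cv2.resize(c["img"][120:280,90:300,::-1],None,fx=3.7,fy=3.7,interpolation=cv2.INTER_CUBIC))
a,b=wz(s,c,282,144,.093),wz(s,c,281,262,.093); print(a,b,np.linalg.norm(a-b),(a+b)/2, np.arctan2(-(b-a)[0],(b-a)[1]))
E
```

```text
[ 0.62383786 -0.14167698  0.093     ] [ 0.49580404 -0.1247356   0.093     ] 0.1291497886705475 [ 0.55982095 -0.13320629  0.093     ] 1.4392409523232153
```

View pics/w1c.png

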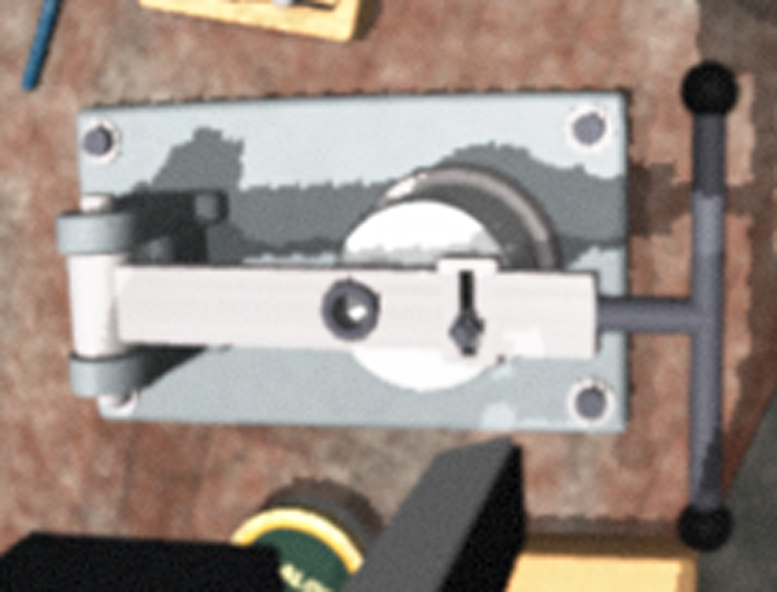

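```bash
sed -i 's/^YAW=.*/YAW=1.445/' h.py
cat >> h.py <<'E'
JO=np.array([.5712,-.0447]); 
def jw(x,y,z):
    c,s=np.cos(YAW),np.sin(YAW); return np.array([JO[0]+c*x-s*y,JO[1]+s*x+c*y,z])
E
python3 - <<'E'
from h import *
from workcell import robot
s=robot.observe(); print(plan(s,jw(-.0893,.031,.074),YAW))
d=pickle.load(open("d0.pkl","rb"))
for n in("top","scene"):
    c=d[n]; v,u=np.mgrid[0:420,0:560]; z=c["z_map"]; K=c["mtx"]
    P=np.stack([(u-K[0,2])/K[0,0]*z,(v-K[1,2])/K[1,1]*z,z],-1)[z>0]; P=(P-c["t"])@c["R"]
    for x0 in np.arange(.4,.8,.05):
        print(n,round(x0,2),[ (round(float(np.max(q)),2) if len(q:=P[(P[:,0]>x0)&(P[:,0]<x0+.05)&(P[:,1]>y0)&(P[:,1]<y0+.05)][:,2]) else None) for y0 in np.arange(-.3,.4,.05)])
E
```

```text
(array([ 3.7 , 17.53,  0.46]), 0.01)
top 0.4 [0.19, 0.19, 0.15, 0.03, 0.03, 0.03, 0.03, 0.03, 0.0, 0.0, 0.1, 0.26, 0.26, 0.33]
top 0.45 [0.08, 0.08, 0.01, 0.11, 0.03, 0.03, 0.03, 0.03, 0.0, 0.0, 0.15, 0.27, 0.37, 0.35]
top 0.5 [0.08, 0.08, 0.08, 0.1, 0.07, 0.07, 0.02, 0.02, 0.02, 0.02, 0.28, 0.25, 0.41, None]
top 0.55 [0.08, 0.08, 0.0, 0.1, 0.1, 0.1, 0.09, 0.09, 0.02, 0.15, 0.27, 0.45, 0.43, None]
top 0.6 [0.03, 0.01, 0.04, 0.1, 0.07, 0.07, 0.08, 0.09, 0.2, 0.41, 0.54, 0.5, None, None]
top 0.65 [0.03, 0.04, 0.04, 0.07, 0.08, 0.08, 0.07, 0.21, 0.2, 0.59, 0.54, 0.5, None, None]
top 0.7 [0.03, 0.05, 0.02, 0.07, 0.08, 0.07, 0.21, 0.21, 0.53, 0.56, 0.56, None, None, None]
top 0.75 [0.3, 0.43, 0.39, 0.43, 0.02, 0.02, 0.26, 0.41, 0.51, 0.52, 0.52, None, None, None]
scene 0.4 [0.18, 0.19, 0.16, 0.03, 0.03, 0.03, 0.02, None, None, None, None, 0.26, 0.26, 0.58]
scene 0.45 [0.08, 0.08, 0.07, 0.1, 0.03, 0.03, 0.03, 0.03, None, None, None, 0.26, 0.26, 0.15]
scene 0.5 [0.08, 0.08, 0.08, 0.1, 0.07, 0.07, 0.01, 0.01, 0.02, None, 0.27, 0.26, 0.15, None]
scene 0.55 [0.01, 0.08, 0.0, 0.1, 0.1, 0.09, 0.09, 0.09, 0.01, 0.0, 0.27, 0.26, 0.15, None]
scene 0.6 [0.03, 0.0, 0.04, 0.1, 0.0, 0.07, None, 0.09, 0.2, 0.39, 0.53, 0.15, None, None]
scene 0.65 [0.03, 0.0, 0.04, 0.07, 0.07, 0.07, 0.07, 0.2, 0.2, 0.52, 0.44, None, None, None]
scene 0.7 [0.03, 0.05, 0.0, 0.07, 0.07, 0.02, 0.21, 0.21, 0.24, 0.51, 0.15, None, None, None]
scene 0.75 [0.25, 0.43, 0.37, 0.43, 0.02, 0.02, 0.23, 0.41, 0.47, 0.2, None, None, None, None]
```

Call:
arm_command --pt "1.2 2 0.2 0" --pt "2.5 4 0.4 0" --pt "3.7 6 0.45 0.01" --pt "3.7 8.5 0.45 0.01" --pt "3.7 11 0.45 0.01" --pt "3.7 13 0.45 0.01" --pt "3.7 15 0.45 0.01" --pt "3.7 16.5 0.45 0.01" --pt "3.7 17.5 0.45 0.01" --pt "3.7 17.5 0.45 0.01"

```text
t: 2.7
eef_pos: [0.5289, -0.1291, 0.0736]
ee_rot: [-0.135, -2.162, 2.15]
force: [0.2, -0.1, 0.3]
gripper_width: 0.649
```

Call:
arm_command --pt "0 0 0 0" --pt "0 0 0 0" --pt "0 0 0 0" --pt "0 0 0 0" --pt "0 0 0 0" --pt "0 0 0 0" --pt "0 0 0 0" --pt "0 0 0 0" --pt "0 0 0 0" --pt "0 0 0 0" --grip 1 --force 12

```text
t: 3.95
eef_pos: [0.5291, -0.1276, 0.0736]
ee_rot: [-0.136, -2.165, 2.147]
force: [1.7, 5.5, 0.9]
gripper_width: 0.1
```

Run:
```python
from h import *
from workcell import robot,optics
s=robot.observe(); print(s)
c=optics.capture("wrist");cv2.imwrite("pics/w2.png",c["img"][:,:,::-1])
M=Ro.from_rotvec(s["ee_rot"]).as_matrix();print(M.round(3))
# arc: rows from angle 0.085
g=s["eef_pos"]
def H(th): 
    xz=np.array([-.2*np.cos(th)+.002*np.sin(th), .2*np.sin(th)+.002*np.cos(th)])
    return jw(.11+xz[0],0,.074+xz[1])
print("bar est",H(.085), "grasp", g-M[:,1]*.019)
for th in np.r_[.085:1.71:17j]: print(round(th,2),(M.T@(H(th)-H(.085))*100).round(1))
```

```text
{'t': 3.95, 'joint_positions': array([-0.44916963,  0.16252165,  1.91545744,  0.00894769,  1.0671337 ,
        1.24346901]), 'qvel': array([-9.29295443e-05,  4.75857649e-04,  3.54492323e-04, -2.12153750e-04,
        6.93827664e-04, -1.01144016e-04]), 'effort': array([ -3.00599702, -33.75581861, -27.5744319 ,  -1.22215681,
        -0.37618261,  -0.03600047]), 'eef_pos': array([ 0.52906536, -0.12759106,  0.07360126]), 'ee_rot': array([-0.13588336, -2.16533539,  2.14680175]), 'force': array([1.71156716, 5.51793924, 0.87846638]), 'torque': array([ 1.03908391, -0.18663827,  0.00305303]), 'gripper_width': 0.09960165739747716}
[[-0.992  0.    -0.126]
 [ 0.126  0.009 -0.992]
 [ 0.001 -1.    -0.009]]
bar est [ 0.56002006 -0.13310401  0.09297232] grasp [ 0.52906066 -0.12775409  0.09260056]
0.08 [0. 0. 0.]
0.19 [ 0.  -2.  -0.3]
0.29 [ 0.  -4.  -0.8]
0.39 [ 0.  -5.9 -1.5]
0.49 [ 0.  -7.7 -2.4]
0.59 [ 0.  -9.4 -3.5]
0.69 [  0.  -11.   -4.8]
0.8 [  0.  -12.5  -6.2]
0.9 [  0.  -13.8  -7.7]
1.0 [  0.  -15.   -9.4]
1.1 [  0.  -15.9 -11.2]
1.2 [  0.  -16.7 -13. ]
1.3 [  0.  -17.3 -15. ]
1.41 [  0.  -17.7 -17. ]
1.51 [  0.  -17.9 -19. ]
1.61 [  0.  -17.9 -21. ]
1.71 [  0.  -17.7 -23. ]
```

View pics/w2.png

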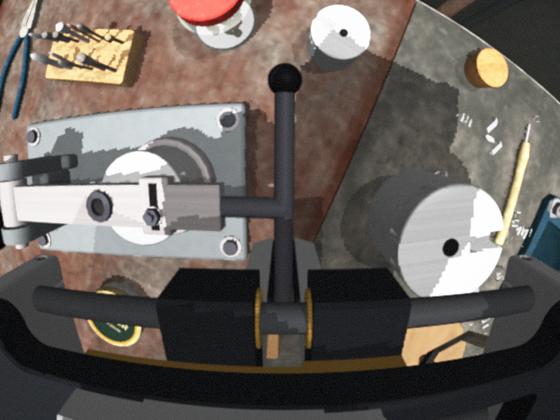

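Call:
arm_command --pt "0 -1 -0.1 0" --pt "0 -2.5 -0.4 0" --pt "0 -4 -0.8 0" --pt "0 -5.9 -1.5 0" --pt "0 -7.7 -2.4 0" --pt "0 -9.4 -3.5 0" --pt "0 -11 -4.8 0" --pt "0 -12.5 -6.2 0" --pt "0 -13.8 -7.7 0" --pt "0 -13.8 -7.7 0"

```text
t: 5.25
eef_pos: [0.5392, -0.053, 0.2156]
ee_rot: [-0.136, -2.162, 2.153]
force: [-3.1, -6.1, 6.5]
gripper_width: 0.1
```

Run:
```python
from h import *
from workcell import robot,optics
s=robot.observe(); print(s["eef_pos"],s["force"],s["torque"],s["gripper_width"])
M=Ro.from_rotvec(s["ee_rot"]).as_matrix()
def H(th): 
    xz=np.array([-.2*np.cos(th)+.002*np.sin(th), .2*np.sin(th)+.002*np.cos(th)])
    return jw(.11+xz[0],.031,.074+xz[1])
g=s["eef_pos"]-M[:,1]*.019
print(g,H(.897))
for th in np.r_[.9:1.75:10j]: print(round(th,2),(M.T@(H(th)-H(.897))*100).round(1))
```

```text
[ 0.53916597 -0.0529718   0.21555421] [-3.07655299 -6.11567787  6.52751554] [-1.21450965  0.70298976 -0.02115525] 0.10004271594471838
[ 0.53913173 -0.05305102  0.23455401] [ 0.53878525 -0.05393457  0.23153963]
0.9 [-0. -0. -0.]
0.99 [-0.  -1.1 -1.6]
1.09 [-0.  -2.  -3.2]
1.18 [-0.  -2.8 -5. ]
1.28 [-0.  -3.4 -6.8]
1.37 [-0.  -3.9 -8.6]
1.47 [ -0.   -4.1 -10.5]
1.56 [ -0.   -4.2 -12.3]
1.66 [ -0.   -4.1 -14.2]
1.75 [ -0.   -3.8 -16.1]
```

Call:
arm_command --pt "0 -1.1 -1.5 0" --pt "0 -2 -3.1 0" --pt "0 -2.8 -4.8 0" --pt "0 -3.4 -6.6 0" --pt "0 -3.9 -8.4 0" --pt "0 -4.1 -10.3 0" --pt "0 -4.2 -12.1 0" --pt "0 -4.1 -14 0" --pt "0 -3.9 -15.4 0" --pt "0 -3.9 -15.4 0"

```text
t: 6.5
eef_pos: [0.5592, 0.1016, 0.2553]
ee_rot: [-0.138, -2.166, 2.153]
force: [6.1, 0.9, 3.7]
gripper_width: 0.099
```

Run:
```python
from h import *
from workcell import robot,optics
s=robot.observe(); print(s["eef_pos"],s["force"],s["torque"],s["gripper_width"])
M=Ro.from_rotvec(s["ee_rot"]).as_matrix()
g=s["eef_pos"]-M[:,1]*.019
h=jw(.11,.031,.074); d=g-h; print(d,np.hypot(d[1],d[2]), np.pi/2+np.arctan2(d[1],d[2]))
c=optics.capture("scene");cv2.imwrite("pics/s3.png",c["img"][:,:,::-1])
```

```text
[0.55920515 0.1016386  0.25527905] [6.14932729 0.86494698 3.67893368] [ 0.03941066 -1.09191217 -0.09136243] 0.09920801615476312
[0.00487774 0.03321487 0.2002786 ] 0.2030141473164038 1.7351437975952846
```

View pics/s3.png

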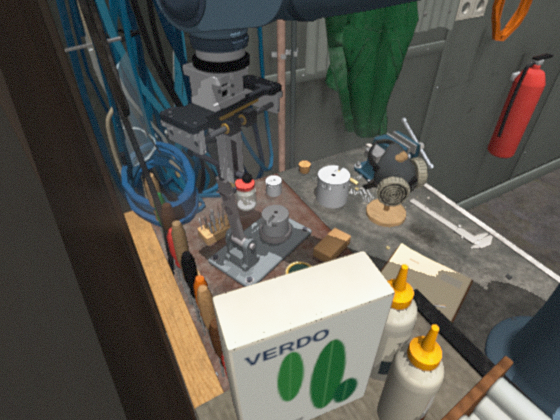

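Call:
arm_command --pt "0 0 0 0" --pt "0 0 0 0" --pt "0 0 0 0" --pt "0 0 0 0" --pt "0 -1 0 0" --pt "0 -2.5 0 0" --pt "0 -4 0 0" --pt "0 -6 0 0" --pt "0 -6 2 0" --pt "0 -6 6 0" --grip -0.3

```text
t: 7.8
eef_pos: [0.5512, 0.0406, 0.315]
ee_rot: [-0.136, -2.166, 2.155]
force: [0.0, -0.4, -0.3]
gripper_width: 0.654
```

Run:
```python
from h import *
from workcell import robot,optics
s=robot.observe(); print(s["eef_pos"],s["force"],s["gripper_width"],s["joint_positions"])
w=optics.capture("wrist");cv2.imwrite("pics/w4.png",w["img"][:,:,::-1])
c=optics.capture("scene");crop(c,190,350,120,290,4,"pics/s4.png")
pickle.dump((s,w,c),open("w4.pkl","wb"))
```

```text
[0.5512153  0.04059603 0.31502278] [ 0.04269264 -0.44260298 -0.30938187] 0.6538500128846613 [-0.13455666 -0.05831949  1.68441097  0.00563463  1.51199003  1.55780805]
```

View pics/w4.png

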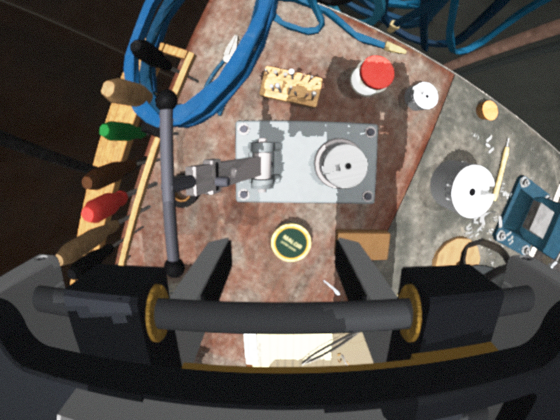

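View pics/s4.png

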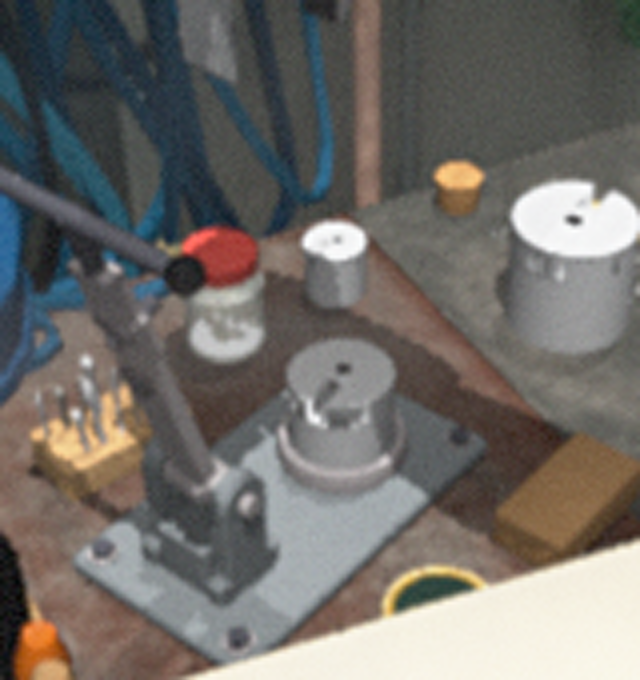

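Run:
```python
from h import *
s,w,c=pickle.load(open("w4.pkl","rb"))
crop(c,250,300,195,250,12,"pics/s4h.png")
cv2.imwrite("pics/w4h.png",cv2.resize(w["img"][120:210,300:390,::-1],None,fx=6,fy=6,interpolation=cv2.INTER_CUBIC))
```

```text
(no output)
```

View pics/s4h.png

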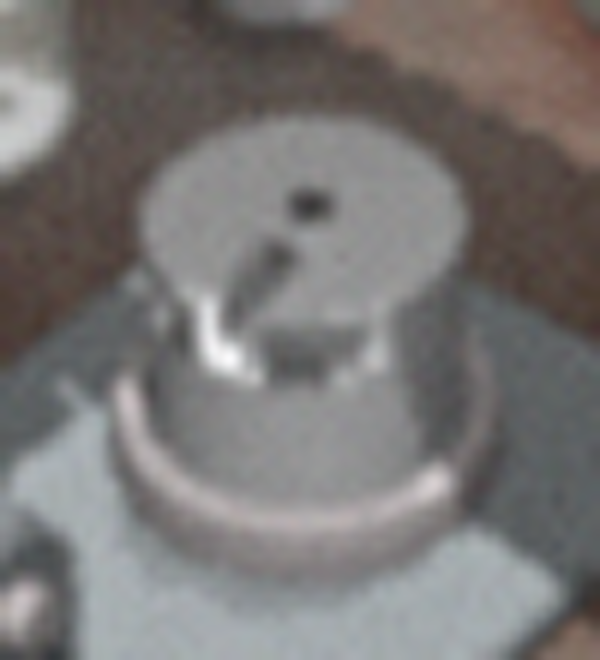

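View pics/w4h.png

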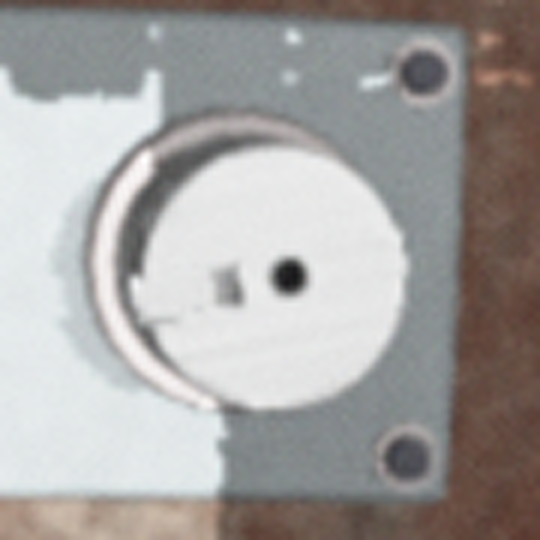

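```bash
cat >> h.py <<'E'
def wj(X):
    c,s=np.cos(YAW),np.sin(YAW); d=X[:2]-JO; return np.array([c*d[0]+s*d[1],-s*d[0]+c*d[1]])*1000
E
python3 - <<'E'
from h import *
s,w,c=pickle.load(open("w4.pkl","rb"))
f=lambda a,b:wj(wz(s,w,300+a/6,120+b/6,.07))
for n,p in (("hole",(288,276)),("inner",(232,287)),("mouth",(145,300)),("L",(145,276)),("R",(405,265)),("T",(270,142)),("B",(265,408))): print(n,f(*p).round(1))
g=lambda a,b:wj(onz(c,250+a/12,195+b/12,.07))
for n,p in (("hole",(310,207)),("inner",(275,255)),("mouth",(225,310)),("L",(140,215)),("R",(468,215)),("T",(310,118)),("B",(300,330))): print(n,g(*p).round(1))
for p in((270,215),):print(pt(c,*p))
E
```

```text
hole [-2.8 -0.9]
inner [9.7 1.8]
mouth [29.  5.]
L [29.1 -0.3]
R [-29.6  -4. ]
T [  1.9 -30.4]
B [ 1.4 28.7]
hole [0.9 1.1]
inner [15.2  4.5]
mouth [32.3  6.9]
L [ 21.8 -22. ]
R [-15.2  25.4]
T [-19.1 -15. ]
B [28.2 20.8]
[ 0.57736886 -0.03086218  0.068337  ]
```

Run:
```python
from h import *
from workcell import robot
s=robot.observe(); print(plan(s,jw(-.0005,0,.034),YAW))
```

```text
(array([-3.  , 28.01,  8.14]), -0.002)
```

Call:
arm_command --pt "-0.8 0 2 0.1" --pt "-1.6 0 4 0.25" --pt "-2.4 2 6 0.4" --pt "-3 5 8.1 0.55" --pt "-3 8 8.1 0.7" --pt "-3 11 8.1 0.85" --pt "-3 14 8.1 1.0" --pt "-3 17 8.1 1.0" --pt "-3 19 8.1 1.0" --pt "-3 20 8.1 1.0" --grip -1

```text
t: 9.15
eef_pos: [0.5704, -0.0451, 0.1129]
ee_rot: [-0.965, -1.532, 1.523]
force: [-0.1, -1.3, 0.7]
gripper_width: 0.999
```

Run:
```python
from h import *
from workcell import robot,optics
s=robot.observe(); print(s["eef_pos"],s["gripper_width"],s["joint_positions"]);print(plan(s,jw(-.0005,0,.034),YAW-1.0))
w=optics.capture("wrist");cv2.imwrite("pics/w5.png",w["img"][:,:,::-1])
pickle.dump((s,w),open("w5.pkl","wb"))
```

```text
[ 0.57043399 -0.04510427  0.11292582] 0.9993648847278455 [-0.27954498  0.16652972  1.82864853  0.00564266  1.1461932   2.41687438]
(array([-0.07,  7.89, -0.03]), -0.002)
```

View pics/w5.png

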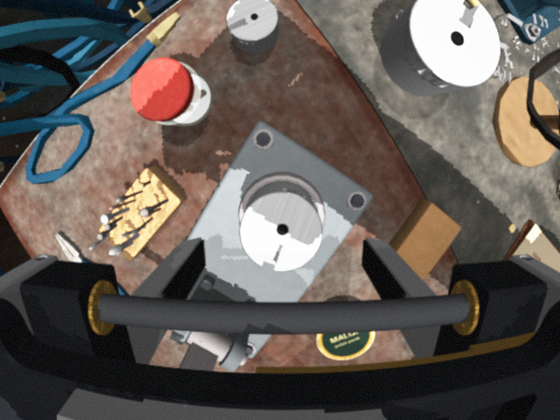

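Run:
```python
from h import *
s,w=pickle.load(open("w5.pkl","rb"))
cv2.imwrite("pics/w5h.png",cv2.resize(w["img"][160:280,225:340,::-1],None,fx=6,fy=6,interpolation=cv2.INTER_CUBIC))
print(wj(wz(s,w,282.5,229,.07)),wj(wz(s,w,279,262,.07)))
```

```text
[-2.22077622 -1.25640643] [20.56520524 10.18827699]
```

View pics/w5h.png

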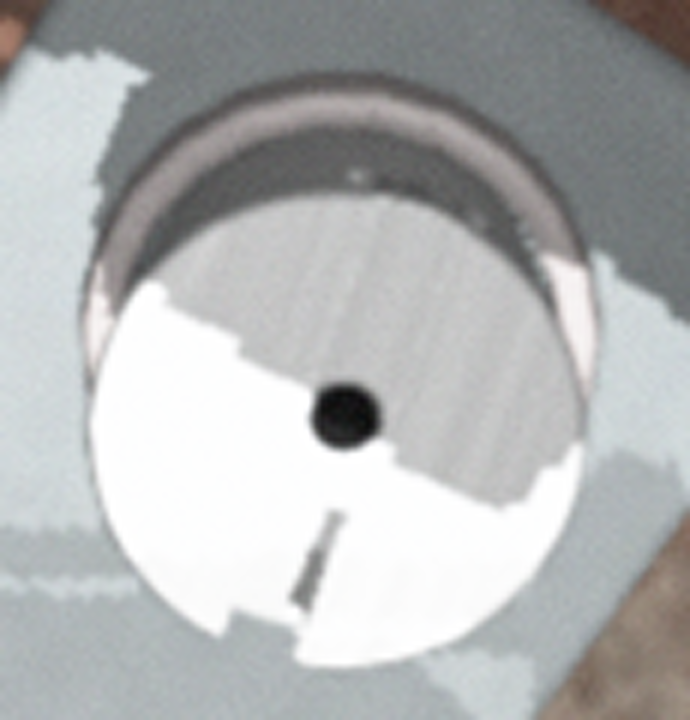

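Run:
```python
from h import *
s,w=pickle.load(open("w5.pkl","rb"))
c=wj(wz(s,w,225+345/6,160+416/6,.07))
for p in ((227,620),(300,642),(263,635)):
    m=wj(wz(s,w,225+p[0]/6,160+p[1]/6,.07));print(m,np.arctan2(*(m-c)[::-1]), np.linalg.norm(m-c))
```

```text
[27.93733633  0.72051054] 0.06148988812816912 30.005789552340985
[25.56007687  9.83770557] 0.3783896252316071 29.670705298645142
[27.23573233  5.50097144] 0.22273511699716483 29.988280385740527
```

Call:
arm_command --pt "0 1.5 0 0" --pt "0 3 0 0" --pt "0 4.5 0 0" --pt "0 6 0 0" --pt "0 7 0 0" --pt "0 7.8 0 0" --pt "0 7.8 0 0" --pt "0 7.8 0 0" --pt "0 7.8 0 0" --pt "0 7.8 0 0"

```text
t: 10.45
eef_pos: [0.5704, -0.0447, 0.0347]
ee_rot: [-0.965, -1.532, 1.523]
force: [-0.4, 0.3, 0.3]
gripper_width: 1.001
```

Call:
arm_command --pt "0 0 0 0" --pt "0 0 0 0" --pt "0 0 0 0" --pt "0 0 0 0" --pt "0 0 0 0" --pt "0 0 0 0" --pt "0 0 0 0" --pt "0 0 0 0" --pt "0 0 0 0" --pt "0 0 0 0" --grip 1 --force 25

```text
t: 11.7
eef_pos: [0.5708, -0.0446, 0.0349]
ee_rot: [-0.966, -1.532, 1.522]
force: [3.9, 1.9, -1.0]
gripper_width: 0.633
```

Run:
```python
from h import *
from workcell import robot,optics
s=robot.observe(); print(s["eef_pos"],s["gripper_width"],s["force"],wj(s["eef_pos"]))
```

```text
[ 0.57080288 -0.04463732  0.03486065] 0.6325868046223169 [ 3.90020853  1.93373695 -0.95843694] [0.01235642 0.40184289]
```

Call:
arm_command --pt "0 0 0 -0.1" --pt "0 0 0 -0.25" --pt "0 0 0 -0.4" --pt "0 0 0 -0.55" --pt "0 0 0 -0.7" --pt "0 0 0 -0.85" --pt "0 0 0 -1.0" --pt "0 0 0 -1.15" --pt "0 0 0 -1.3" --pt "0 0 0 -1.4"

```text
t: 12.95
eef_pos: [0.5707, -0.0434, 0.035]
ee_rot: [-0.283, 2.081, -2.066]
force: [3.2, 5.7, 0.8]
gripper_width: 0.632
```

Call:
arm_command --pt "0 0 0 -0.1" --pt "0 0 0 -0.25" --pt "0 0 0 -0.4" --pt "0 0 0 -0.55" --pt "0 0 0 -0.7" --pt "0 0 0 -0.85" --pt "0 0 0 -1.0" --pt "0 0 0 -1.15" --pt "0 0 0 -1.24" --pt "0 0 0 -1.24"

```text
t: 14.2
eef_pos: [0.5706, -0.0433, 0.0351]
ee_rot: [-1.175, 1.254, -1.246]
force: [2.0, 2.0, 0.5]
gripper_width: 0.637
```

Run:
```python
from h import *
from workcell import robot,optics
s=robot.observe(); print(s["eef_pos"],s["gripper_width"],s["force"],s["torque"],wj(s["eef_pos"]),s["joint_positions"])
M=Ro.from_rotvec(s["ee_rot"]).as_matrix();print("jaw angle in jig",np.arctan2(M[1,2],M[0,2])-YAW, "start was", -1-np.pi)
```

```text
[ 0.57055759 -0.04327403  0.03505241] 0.6366635505292174 [1.98098099 1.99187306 0.45197157] [ 0.41108006 -0.53908002  0.00078055] [1.33410591 0.81624743] [-0.27769665  0.28179164  1.85672151  0.00930284  1.00363794 -0.2253729 ]
jaw angle in jig -1.5023284240409185 start was -4.141592653589793
```

Turned 2.64 rad. Release, rise and look.

Call:
arm_command --pt "0 0 0 0" --pt "0 0 0 0" --pt "0 0 0 0" --pt "0 -1 0 0" --pt "0 -3 0 0" --pt "0 -5 0 0" --pt "0 -7 0 0" --pt "0 -9 0 0" --pt "0 -11 0 0" --pt "0 -12 0 0" --grip -1

```text
t: 15.45
eef_pos: [0.571, -0.0444, 0.1569]
ee_rot: [-1.174, 1.252, -1.247]
force: [-0.5, -0.5, -0.2]
gripper_width: 1.0
```

Run:
```python
from h import *
from workcell import robot,optics
s=robot.observe(); print(s["eef_pos"],s["gripper_width"],s["force"])
w=optics.capture("wrist");cv2.imwrite("pics/w6.png",w["img"][:,:,::-1])
c=optics.capture("scene");crop(c,230,310,180,250,8,"pics/s6.png")
pickle.dump((s,w,c),open("w6.pkl","wb"))
```

```text
[ 0.57096205 -0.04436072  0.15691383] 0.9995755271521835 [-0.47102598 -0.5047995  -0.21703347]
```

View pics/w6.png

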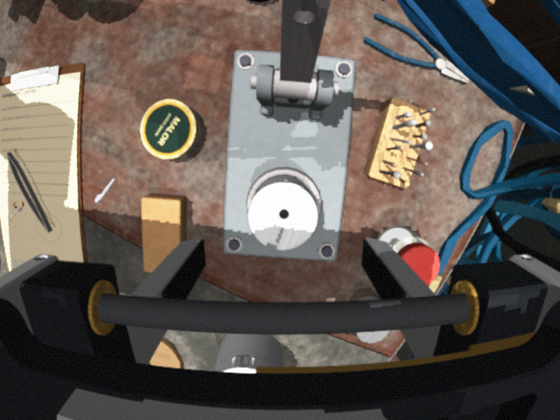

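View pics/s6.png

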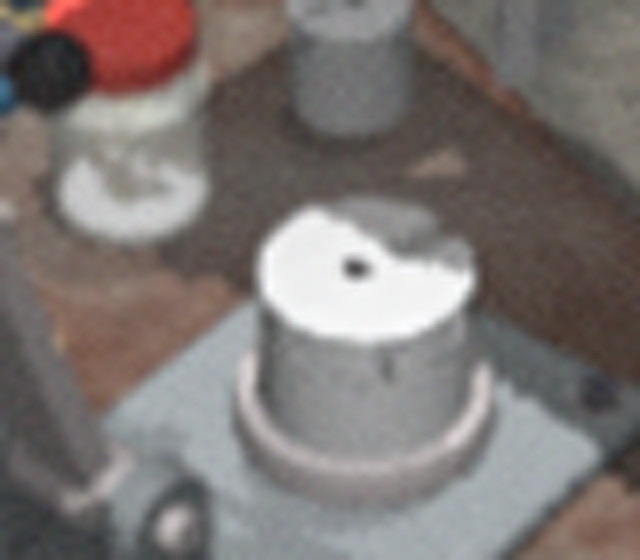

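Run:
```python
from h import *
s,w,c=pickle.load(open("w6.pkl","rb"))
cv2.imwrite("pics/w6h.png",cv2.resize(w["img"][160:260,230:340,::-1],None,fx=6,fy=6,interpolation=cv2.INTER_CUBIC))
```

```text
(no output)
```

View pics/w6h.png

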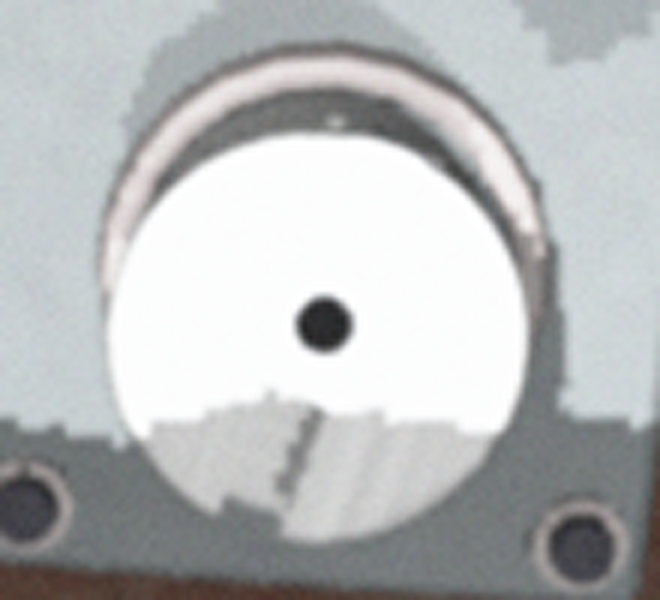

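Run:
```python
from h import *
s,w,c=pickle.load(open("w6.pkl","rb"))
f=lambda p:wj(wz(s,w,230+p[0]/6,160+p[1]/6,.07))
c0=f((324,324))
print(c0)
for p in ((218,512),(282,538),(250,528),(302,430)):
    m=f(p);print(m,np.pi-np.arctan2(*(m-c0)[::-1]), np.linalg.norm(m-c0))
# dog nut in first wrist image (leaf at .085): nut vs leaf middle, z~.1
s1,w1=pickle.load(open("w1.pkl","rb"))
g=lambda a,b,z:wj(wz(s1,w1,90+a/3.7,120+b/3.7,z))
for n,p,z in (("nut",(466,330),.098),("slot top",(466,275),.095),("leaf edge t",(520,271),.095),("leaf edge b",(520,357),.095),("edge wide t",(466,258),.095),("wide b",(466,363),.095),("bush",(350,308),.09)):print(n,g(*p,z).round(1))
# corners px in wrist for frame check
for p in ((78,108),(628,92),(628,432),(105,423)):print(g(*p,.012).round(1))
```

```text
[ 2.89155391 -0.78464759]
[-25.94004072  12.60459522] 0.4347599577491117 31.78887654040714
[-29.28305948   3.13361277] 0.12118438752327965 32.412320357183326
[-28.0646671    7.85025025] 0.27202458259383366 32.137969442365176
[-12.79907136   1.29590341] 0.13182931636751682 15.82796303556744
nut [-19.6   3.6]
slot top [-19.6 -11.9]
leaf edge t [-35.5 -13. ]
leaf edge b [-34.7  12.2]
edge wide t [-19.8 -16.9]
wide b [-18.5  14.1]
bush [17.6 -1.3]
[151.9 -63.8]
[-60.8 -61.7]
[-59.6  60.8]
[152.  61.]
```

Run:
```python
from h import *
from workcell import robot
s=robot.observe(); print(plan(s,jw(.167,.031,.35),YAW))
```

```text
(array([-16.98, -19.23,  -1.87]), -1.502)
```

Call:
arm_command --pt "0 -5 0 -0.15" --pt "0 -10 0 -0.3" --pt "0 -15 0 -0.45" --pt "-2 -19.2 -0.2 -0.6" --pt "-5 -19.2 -0.5 -0.75" --pt "-8 -19.2 -0.9 -0.9" --pt "-11 -19.2 -1.3 -1.05" --pt "-14 -19.2 -1.6 -1.2" --pt "-17 -19.2 -1.9 -1.35" --pt "-17 -19.2 -1.9 -1.5" --grip -0.3 --force 12

```text
t: 16.8
eef_pos: [0.5605, 0.1268, 0.3484]
ee_rot: [-1.561, 0.094, -0.095]
force: [-0.9, -0.5, 0.4]
gripper_width: 0.65
```

Run:
```python
from h import *
from workcell import robot,optics
s=robot.observe(); print(s["eef_pos"],s["gripper_width"],s["force"],s["joint_positions"])
w=optics.capture("wrist");cv2.imwrite("pics/w7.png",w["img"][:,:,::-1])
pickle.dump((s,w),open("w7.pkl","wb"))
print(plan(s,jw(.167,.031,.249),YAW))
```

```text
[0.56050105 0.12682781 0.34840189] 0.6495406586637663 [-0.85926806 -0.53909173  0.35449245] [ 0.02168245 -0.01501944  1.58339632  0.00730597  1.57155363 -1.42859793]
(array([ 0.11,  9.94, -0.26]), 0.005)
```

View pics/w7.png

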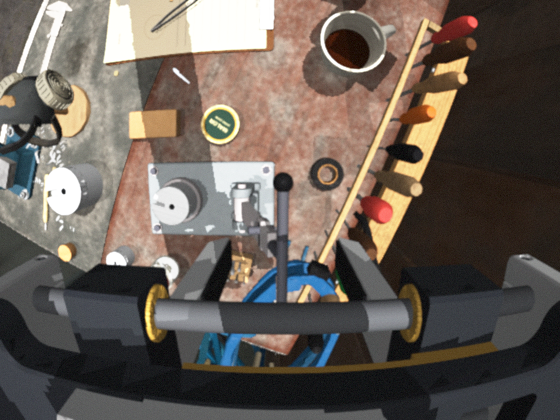

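Run:
```python
from h import *
s,w=pickle.load(open("w7.pkl","rb"))
for z in (.262,.268):
  print(wj(wz(s,w,282.5,182,z)),wj(wz(s,w,281.5,235,z)))
print(w["z_map"][182,282],w["z_map"][220,281])
```

```text
[168.17374672  61.47277623] [167.47662453  15.81626629]
[168.14130482  62.29915094] [167.45988967  17.67133905]
0.25445706 0.26652658
```

Call:
arm_command --pt "0.1 1 -0.2 0" --pt "0.1 2.5 -0.2 0" --pt "0.1 4 -0.2 0" --pt "0.1 5.5 -0.2 0" --pt "0.1 7 -0.2 0" --pt "0.1 8.5 -0.2 0" --pt "0.1 9.5 -0.2 0" --pt "0.1 9.9 -0.2 0" --pt "0.1 9.9 -0.2 0" --pt "0.1 9.9 -0.2 0"

```text
t: 18.1
eef_pos: [0.5619, 0.1247, 0.25]
ee_rot: [-1.562, 0.091, -0.095]
force: [0.2, 0.4, -0.0]
gripper_width: 0.65
```

Call:
arm_command --pt "0 0 0 0" --pt "0 0 0 0" --pt "0 0 0 0" --pt "0 0 0 0" --pt "0 0 0 0" --pt "0 0 0 0" --pt "0 0 0 0" --pt "0 0 0 0" --pt "0 0 0 0" --pt "0 0 0 0" --grip 1

```text
t: 19.35
eef_pos: [0.562, 0.1247, 0.2502]
ee_rot: [-1.562, 0.091, -0.095]
force: [0.3, 0.9, 1.1]
gripper_width: 0.104
```

```bash
cat >> h.py <<'E'
def H(th,dr=0): 
    xz=np.array([-(.2+dr)*np.cos(th)+.002*np.sin(th), (.2+dr)*np.sin(th)+.002*np.cos(th)])
    return jw(.11+xz[0],.031,.074+xz[1])
E
python3 - <<'E'
from h import *
from workcell import robot,optics
s=robot.observe(); print(s["eef_pos"],s["gripper_width"],s["force"],s["torque"])
M=Ro.from_rotvec(s["ee_rot"]).as_matrix(); g=s["eef_pos"]-M[:,1]*.019
print("grasp jig",wj(g),g[2], "model",wj(H(1.85)),H(1.85)[2]); print(M.round(2))
for th in np.r_[1.85:.9:12j]: print(round(th,2),(M.T@(H(th)-H(1.85))*100).round(1))
E
```

```text
[0.56195272 0.12469828 0.25016136] 0.10408270867077848 [0.27298812 0.89887279 1.11078945] [ 0.30224641 -0.0856582  -0.00951771]
grasp jig [166.75837391  30.46507156] 0.2691608037778064 model [167.04059977  31.        ] 0.26570386010141095
[[ 0.99  0.    0.12]
 [-0.12  0.01  0.99]
 [ 0.   -1.    0.01]]
1.85 [0. 0. 0.]
1.76 [-0.  -0.4 -1.7]
1.68 [-0.  -0.7 -3.4]
1.59 [-0.  -0.9 -5.1]
1.5 [-0.  -0.8 -6.8]
1.42 [-0.1 -0.7 -8.5]
1.33 [ -0.1  -0.4 -10.2]
1.25 [ -0.1   0.1 -11.9]
1.16 [ -0.1   0.7 -13.5]
1.07 [ -0.1   1.4 -15.1]
0.99 [ -0.1   2.3 -16.6]
0.9 [ -0.1   3.2 -18. ]
```

Call:
arm_command --pt "0 -0.2 -0.9 0" --pt "0 -0.6 -2.6 0" --pt "0 -0.8 -4.3 0" --pt "0 -0.9 -6 0" --pt "0 -0.8 -7.7 0" --pt "0 -0.6 -9.4 0" --pt "-0.1 -0.2 -11 0" --pt "-0.1 0.4 -12.7 0" --pt "-0.1 1.1 -14.3 0" --pt "-0.1 1.4 -15.1 0"

```text
t: 20.6
eef_pos: [0.5429, -0.0259, 0.2339]
ee_rot: [-1.561, 0.092, -0.095]
force: [-1.0, 2.3, -3.2]
gripper_width: 0.102
```

```bash
cat > arc.py <<'E'
from h import *
from workcell import robot,optics
import sys
a1=float(sys.argv[1]); n=int(sys.argv[2])
s=robot.observe(); print(s["eef_pos"],s["gripper_width"],s["force"],s["torque"])
M=Ro.from_rotvec(s["ee_rot"]).as_matrix(); g=s["eef_pos"]-M[:,1]*.019
j=np.r_[wj(g)/1000,g[2]]; dx,dz=.11-j[0],j[2]-.074; th=np.arctan2(dz,dx)-.01; print("jig grasp",j.round(4),"th",th,"r",np.hypot(dx,dz))
for t in np.linspace(th,a1,n+1)[1:]: print(round(t,3),(M.T@(H(t)-H(th))*100).round(2), (H(t)[2]-.019).round(4))
E
python3 arc.py .2 10
```

```text
[ 0.54287783 -0.02588622  0.23389738] 0.10150888806845888 [-0.96202316  2.28706277 -3.17503736] [ 0.40776587  0.14053461 -0.03569484]
jig grasp [0.015  0.0305 0.2529] th 1.0724502567706513 r 0.2025758270439678
0.985 [-0.01  0.87 -1.51] 0.2228
0.898 [-0.02  1.87 -2.94] 0.2127
0.811 [-0.03  3.   -4.28] 0.2013
0.723 [-0.04  4.23 -5.51] 0.1889
0.636 [-0.05  5.57 -6.63] 0.1754
0.549 [-0.06  6.99 -7.63] 0.1611
0.462 [-0.07  8.51 -8.5 ] 0.1459
0.374 [-0.07 10.09 -9.24] 0.13
0.287 [-0.08 11.73 -9.83] 0.1136
0.2 [ -0.08  13.41 -10.29] 0.0967
```

Call:
arm_command --pt "0 0.8 -1.5 0" --pt "0 1.8 -2.9 0" --pt "0 3 -4.3 0" --pt "0 4.2 -5.5 0" --pt "0 5.5 -6.6 0" --pt "0 7 -7.6 0" --pt "-0.1 8.5 -8.5 0" --pt "-0.1 10 -9.2 0" --pt "-0.1 11.7 -9.8 0" --pt "-0.1 12.5 -10.1 0"

```text
t: 21.85
eef_pos: [0.5302, -0.1238, 0.1064]
ee_rot: [-1.557, 0.093, -0.096]
force: [1.0, 10.6, -4.1]
gripper_width: 0.102
```

```bash
python3 arc.py .085 10
python3 - <<'E'
from h import *
from workcell import robot,optics
c=optics.capture("scene");crop(c,210,330,150,240,6,"pics/s8.png")
E
```

```text
[ 0.53024767 -0.12379405  0.10635366] 0.10187227717270653 [ 1.0116783  10.55346511 -4.06146141] [ 1.94434088 -0.27088842 -0.07014039]
jig grasp [-0.0838  0.0307  0.1254] th 0.24897999260418618 r 0.20052074006406465
0.233 [-0.    0.32 -0.09] 0.103
0.216 [-0.    0.63 -0.17] 0.0999
0.2 [-0.    0.95 -0.24] 0.0967
0.183 [-0.    1.27 -0.31] 0.0934
0.167 [-0.    1.6  -0.37] 0.0902
0.151 [-0.    1.92 -0.43] 0.087
0.134 [-0.01  2.24 -0.49] 0.0837
0.118 [-0.01  2.57 -0.53] 0.0805
0.101 [-0.01  2.89 -0.58] 0.0772
0.085 [-0.01  3.22 -0.62] 0.074
```

View pics/s8.png

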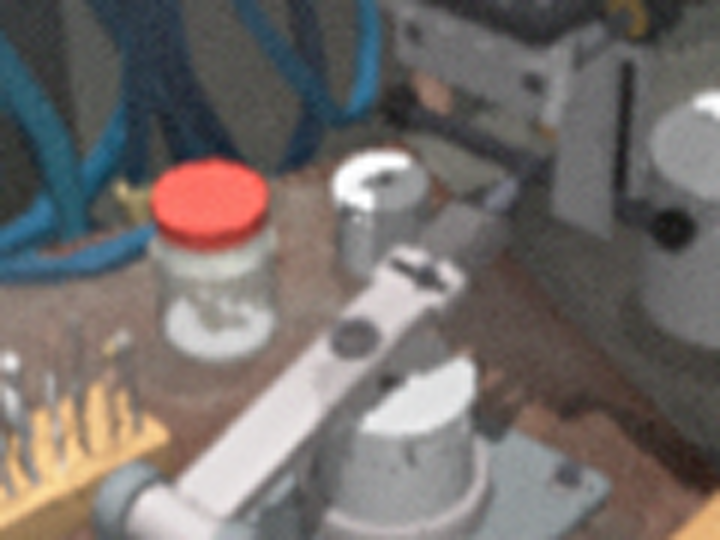

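Call:
arm_command --pt "0 0.3 0.1 0" --pt "0 0.6 0.1 0" --pt "0 0.9 0 0" --pt "0 1.2 0 0" --pt "0 1.5 -0.1 0" --pt "0 1.8 -0.2 0" --pt "0 2.1 -0.2 0" --pt "0 2.4 -0.3 0" --pt "0 2.4 -0.3 0" --pt "0 2.4 -0.3 0"

```text
t: 23.15
eef_pos: [0.5298, -0.1275, 0.0816]
ee_rot: [-1.559, 0.092, -0.096]
force: [-4.4, -3.4, -0.8]
gripper_width: 0.097
```

```bash
python3 arc.py .085 4
```

```text
[ 0.52982119 -0.12747271  0.08163837] 0.09726792503400433 [-4.40898654 -3.41355948 -0.76488158] [-0.62079582  0.69966204 -0.02915436]
jig grasp [-0.0875  0.0307  0.1006] th 0.12406376852415314 r 0.1992884370659326
0.114 [-0.    0.19 -0.03] 0.0798
0.105 [-0.    0.39 -0.05] 0.0779
0.095 [-0.    0.58 -0.08] 0.0759
0.085 [-0.    0.78 -0.1 ] 0.074
```

Call:
arm_command --pt "0 0.05 0 0" --pt "0 0.1 0 0" --pt "0 0.15 0 0" --pt "0 0.2 0 0" --pt "0 0.25 0 0" --pt "0 0.3 0 0" --pt "0 0.35 0 0" --pt "0 0.4 0 0" --pt "0 0.4 0 0" --pt "0 0.4 0 0"

```text
t: 24.4
eef_pos: [0.5299, -0.1278, 0.0788]
ee_rot: [-1.56, 0.092, -0.095]
force: [-8.1, -1.3, 6.1]
gripper_width: 0.1
```

```bash
python3 arc.py .085 4;python3 - <<'E'
from h import *
from workcell import robot,optics
c=optics.capture("scene");crop(c,210,330,150,240,6,"pics/s9.png")
E
```

```text
[ 0.52989336 -0.12777581  0.07875811] 0.09951180312662886 [-8.10920475 -1.28799985  6.123041  ] [-0.1183207   1.25589652 -0.07095507]
jig grasp [-0.0878  0.0306  0.0978] th 0.10954926471702828 r 0.19919807597506092
0.103 [-0.    0.12 -0.02] 0.0776
0.097 [-0.    0.24 -0.03] 0.0764
0.091 [-0.    0.37 -0.04] 0.0752
0.085 [-0.    0.49 -0.06] 0.074
```

View pics/s9.png

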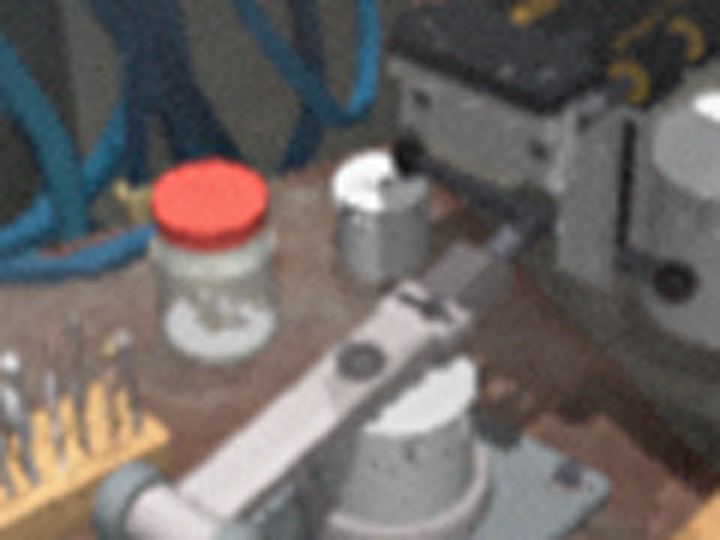

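Call:
arm_command --pt "0 -0.1 0 0" --pt "0 -0.1 0 0" --pt "0 -0.1 0 0" --pt "0 -1 0 0" --pt "0 -2.5 0 0" --pt "0 -4.5 0 0" --pt "0 -6.5 0 0" --pt "0 -8.5 0 0" --pt "0 -10 0 0" --pt "0 -10 0 0" --grip -0.3

```text
t: 25.7
eef_pos: [0.5306, -0.1291, 0.1806]
ee_rot: [-1.561, 0.09, -0.097]
force: [1.2, -0.7, -0.3]
gripper_width: 0.648
```

Run:
```python
from h import *
from workcell import robot,optics
s=robot.observe(); w=optics.capture("wrist");cv2.imwrite("pics/w10.png",w["img"][:,:,::-1])
c=optics.capture("scene");crop(c,210,330,150,240,6,"pics/s10.png")
print(plan(s,jw(0,0,.16),YAW+np.pi/2+.1),s["force"],s["joint_positions"])
```

```text
(array([3.02, 2.15, 8.85]), 1.477) [ 1.19735511 -0.74075668 -0.33184949] [-0.45111339  0.02404931  1.84901749  0.00953437  1.26707623 -1.9053213 ]
```

View pics/w10.png

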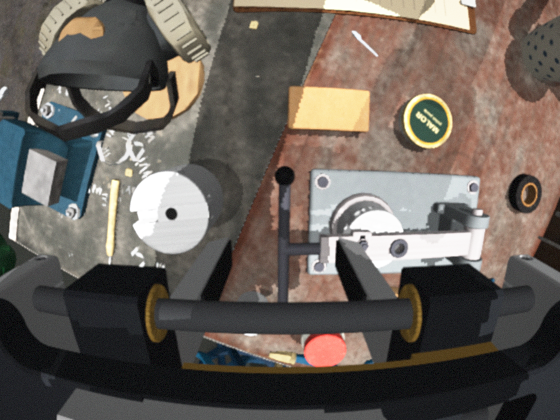

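View pics/s10.png

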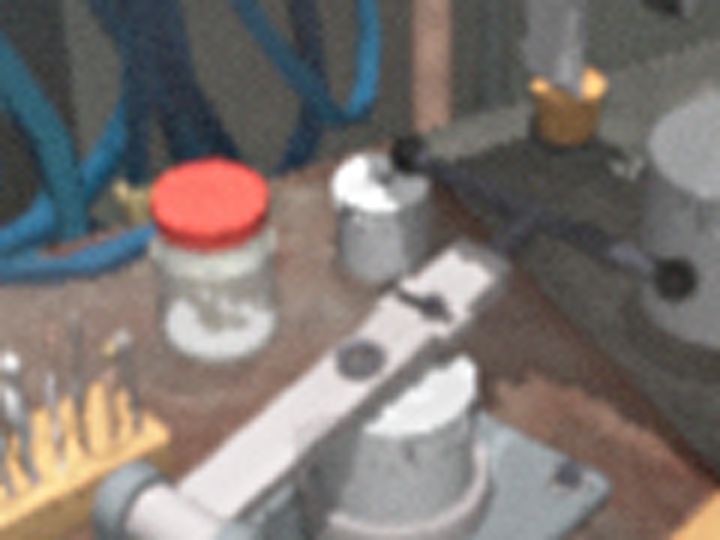

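Call:
arm_command --pt "0 0 1 0.15" --pt "0.5 0 2.5 0.3" --pt "1 0 4 0.45" --pt "1.5 0 5.5 0.6" --pt "2 0 7 0.75" --pt "2.5 0 8.8 0.9" --pt "3 0 8.8 1.05" --pt "3 1 8.8 1.2" --pt "3 2 8.8 1.35" --pt "3 2.2 8.8 1.5" --grip -1

```text
t: 27.05
eef_pos: [0.5685, -0.0442, 0.155]
ee_rot: [-1.177, 1.255, -1.24]
force: [0.5, -0.7, 0.3]
gripper_width: 0.998
```

Run:
```python
from h import *
from workcell import robot,optics
s=robot.observe(); w=optics.capture("wrist");cv2.imwrite("pics/w11.png",w["img"][:,:,::-1])
print(plan(s,jw(0,0,.036),YAW+np.pi/2),s["force"],s["joint_positions"],s["eef_pos"],wj(s["eef_pos"]))
```

```text
(array([ 0.16, 11.9 ,  0.31]), 0.072) [ 0.48931919 -0.67058066  0.26992366] [-0.28104627  0.11296883  1.80461352  0.00995634  1.22883813 -0.23073852] [ 0.56846582 -0.04417686  0.15502357] [0.1759646  2.77821012]
```

View pics/w11.png

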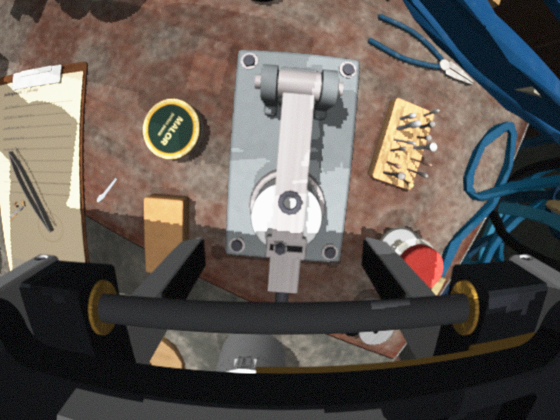

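Call:
arm_command --pt "0.15 1.5 0.3 0.07" --pt "0.15 3 0.3 0.07" --pt "0.15 4.5 0.3 0.07" --pt "0.15 6 0.3 0.07" --pt "0.15 7.5 0.3 0.07" --pt "0.15 9 0.3 0.07" --pt "0.15 10.5 0.3 0.07" --pt "0.15 11.5 0.3 0.07" --pt "0.15 11.9 0.3 0.07" --pt "0.15 11.9 0.3 0.07"

```text
t: 28.35
eef_pos: [0.5714, -0.0447, 0.0361]
ee_rot: [-1.141, 1.308, -1.293]
force: [-0.6, 0.0, -0.2]
gripper_width: 0.998
```

Call:
arm_command --pt "0 0 0 0" --pt "0 0 0 0" --pt "0 0 0 0" --pt "0 0 0 0" --pt "0 0 0 0" --pt "0 0 0 0" --pt "0 0 0 0" --pt "0 0 0 0" --pt "0 0 0 0" --pt "0 0 0 0" --grip 1 --force 15

```text
t: 29.6
eef_pos: [0.5707, -0.0445, 0.0362]
ee_rot: [-1.142, 1.31, -1.292]
force: [-5.3, 0.9, 4.3]
gripper_width: 0.634
```

```bash
cat > chk.py <<'E'
from h import *
from workcell import robot,optics
import sys
s=robot.observe(); c=optics.capture("scene");crop(c,210,330,150,240,6,"pics/%s.png"%sys.argv[1])
M=Ro.from_rotvec(s["ee_rot"]).as_matrix()
print(s["t"],wj(s["eef_pos"]),s["eef_pos"][2],"jaw",np.arctan2(M[1,2],M[0,2])-YAW,"F",s["force"],"T",s["torque"],s["gripper_width"])
# handle balls height from depth: dark ball near proj
for y in(.062,-.062):
    for th in (.085,0):
        X=H(th); X=jw(.11-.2*np.cos(th),y,.076+.2*np.sin(th)); print("ball y",y,"th",th,proj(c,X).round(1))
E
python3 chk.py s12
```

```text
29.6 [0.11029929 0.52892335] 0.03618204615181278 jaw -1.5714127485232767 F [-5.26444267  0.93506043  4.29296668] T [0.11952534 1.004124   0.06224518] 0.6337720424422795
ball y 0.062 th 0.085 [322.1 194.6]
ball y 0.062 th 0 [321.8 200.4]
ball y -0.062 th 0.085 [278.8 175. ]
ball y -0.062 th 0 [279.1 180.6]
```

View pics/s12.png

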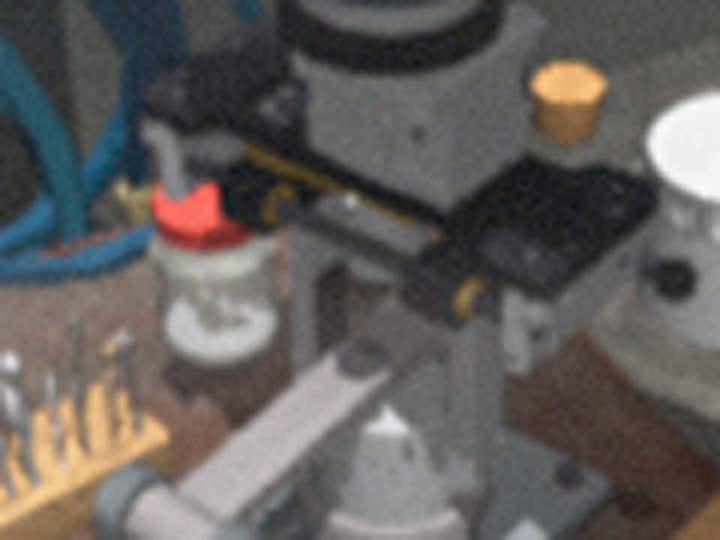

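Call:
arm_command --pt "0 0 0 -0.01" --pt "0 0 0 -0.02" --pt "0 0 0 -0.03" --pt "0 0 0 -0.04" --pt "0 0 0 -0.05" --pt "0 0 0 -0.06" --pt "0 0 0 -0.07" --pt "0 0 0 -0.07" --pt "0 0 0 -0.07" --pt "0 0 0 -0.07"

```text
t: 30.9
eef_pos: [0.5708, -0.0444, 0.0362]
ee_rot: [-1.177, 1.258, -1.241]
force: [-0.1, 2.2, 1.4]
gripper_width: 0.634
```

```bash
python3 chk.py s13|head -1
```

```text
30.9 [0.24240674 0.42061828] 0.036214528829915216 jaw -1.5014948296807686 F [-0.11664519  2.20766454  1.42124849] T [ 0.48495816  0.00746638 -0.02115075] 0.6338066509823742
```

View pics/s13.png

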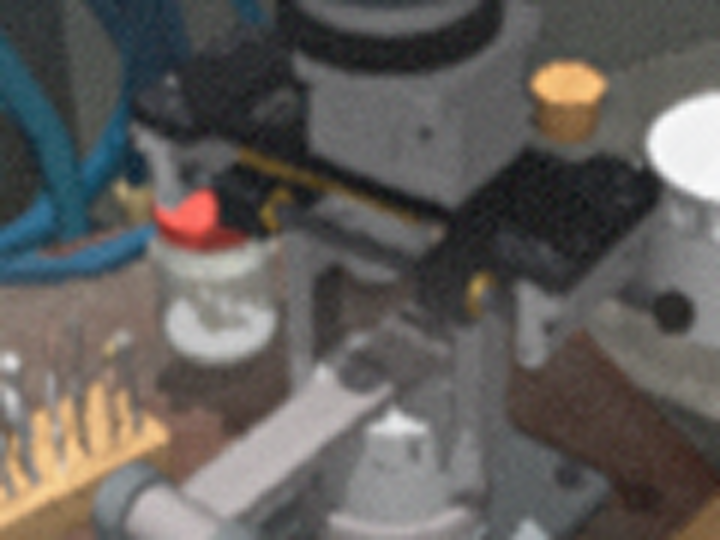

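Call:
arm_command --pt "0 0 0 0" --pt "0 0 0 0" --pt "0 0 0 0" --pt "0 0 0 0" --pt "0 -1 0 0" --pt "0 -3 0 0" --pt "0 -5.5 0 0" --pt "0 -8.5 0 0" --pt "0 -11.5 0 0" --pt "0 -14 0 0" --grip -1

```text
t: 32.2
eef_pos: [0.572, -0.0461, 0.1795]
ee_rot: [-1.175, 1.256, -1.243]
force: [0.1, 0.4, -0.9]
gripper_width: 0.998
```

```bash
python3 chk.py s14
python3 - <<'E'
from h import *
from workcell import robot,optics
s=robot.observe(); w=optics.capture("wrist");cv2.imwrite("pics/w14.png",w["img"][:,:,::-1]);cv2.imwrite("pics/w14h.png",cv2.resize(w["img"][150:300,220:350,::-1],None,fx=4,fy=4,interpolation=cv2.INTER_CUBIC))
c=optics.capture("scene")
d=pickle.load(open("d0.pkl","rb"))["scene"]
for n,k in(("before",d),("now",c)):
    for p in ((315,193),(318,199),(311,192),(313,197)): pass
    print(n,[pt(k,u,v).round(3) for u,v in((255,218),(290,200))])
E
```

```text
32.2 [-1.28005769 -0.9252374 ] 0.17953296609749972 jaw -1.5013947714848195 F [ 0.1021207   0.41568751 -0.85068965] T [-0.04340915 -0.10374906  0.02203319] 0.9983487273747983
ball y 0.062 th 0.085 [322.1 194.6]
ball y 0.062 th 0 [321.8 200.4]
ball y -0.062 th 0.085 [278.8 175. ]
ball y -0.062 th 0 [279.1 180.6]
before [array([0.589, 0.01 , 0.085]), array([ 0.554, -0.079,  0.087])]
now [array([ 0.645, -0.067,  0.001]), array([ 0.559, -0.086,  0.08 ])]
```

View pics/s14.png

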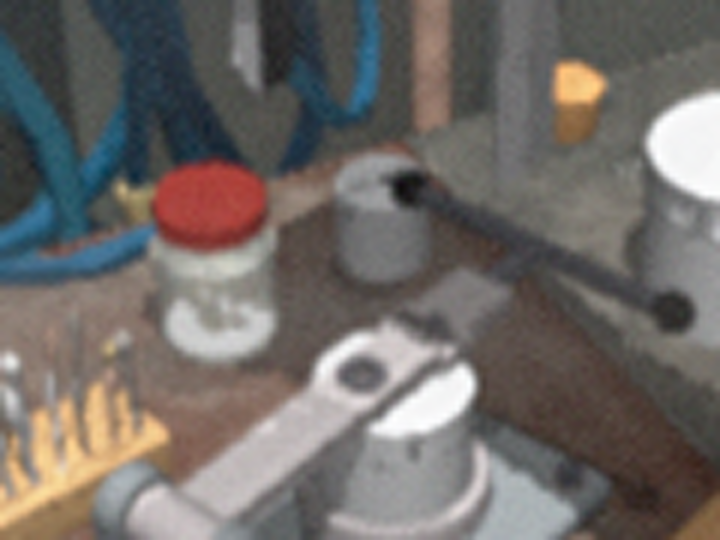

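View pics/w14.png

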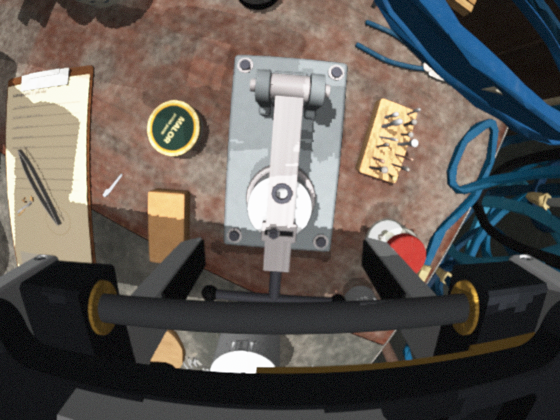

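Run:
```python
from h import *
from workcell import robot,optics
def ball(im,x0,x1,y0,y1):
    g=cv2.cvtColor(im,cv2.COLOR_BGR2GRAY)[y0:y1,x0:x1]; m=(g<45).astype(np.uint8)
    n,l,st,ce=cv2.connectedComponentsWithStats(m); k=1+np.argmax(st[1:,4]); return (ce[k]+[x0,y0])/6,st[k,4]
for n in("s10","s14"): 
    im=cv2.imread(f"pics/{n}.png"); print(n,ball(im,630,718,230,350))
c=optics.capture("scene")
for p in((285,219),(281,221),(271,208)):print(pt(c,*p).round(4),wj(pt(c,*p)))
d=pickle.load(open("d0.pkl","rb"))["scene"]
df=cv2.absdiff(c["img"],d["img"]);print(robot.observe()["force"])
for n,p in(("jar",(245,184)),("bit",(215,230)),("sand",(330,241)),("tin",(298,265))):print(n,pt(d,*p).round(3),pt(c,*p).round(3))
```

```text
s10 (array([112.91291811,  45.61476355]), np.int32(289))
s14 (array([112.51893939,  53.50757576]), np.int32(44))
[ 0.5423 -0.0362  0.0684] [ 4.77004019 29.73813278]
[ 0.5461 -0.0257  0.0691] [15.71781897 27.3350266 ]
[ 0.5805 -0.0404  0.0801] [ 5.40788015 -8.69516975]
[-0.46535098 -0.97355061  0.03005554]
jar [ 0.689 -0.094  0.071] [ 0.688 -0.093  0.071]
bit [0.687 0.032 0.021] [0.686 0.033 0.023]
sand [ 0.445 -0.066  0.025] [ 0.445 -0.066  0.026]
tin [0.473 0.028 0.022] [0.473 0.028 0.022]
```

Run:
```python
from h import *
from workcell import optics
c=optics.capture("scene"); d=pickle.load(open("d0.pkl","rb"))["scene"]
v,u=np.mgrid[0:420,0:560]
for n,k in(("start",d),("now",c)):
    z=k["z_map"];K=k["mtx"];P=np.stack([(u-K[0,2])/K[0,0]*z,(v-K[1,2])/K[1,1]*z,z],-1)[z>0];P=(P-k["t"])@k["R"]
    q=P[:,:2]-JO;x=np.cos(YAW)*q[:,0]+np.sin(YAW)*q[:,1];y=-np.sin(YAW)*q[:,0]+np.cos(YAW)*q[:,1]
    m=(abs(y)<.009)&(x>-.048)&(x<.075)&(P[:,2]>.075)&(P[:,2]<.11)&(abs(x-.018)>.012)&(abs(x+.02)>.013)
    a=np.polyfit(x[m],P[m,2],1);print(n,m.sum(),a,"angle",-np.arctan(a[0]))
```

```text
start 197 [-0.08658291  0.08965962] angle 0.0863675192755552
now 183 [0.00340879 0.07974736] angle -0.0034087796444671474
```

Leaf slope went from 0.086 rad at the start to about 0 now, so it lies home. The gripper is clear of everything, so I'm handing in.

```bash
python3 -c "
from workcell import robot,sign_off
print(sign_off()); print(robot.observe()['t'])"
```

```text
the job is handed in; nothing more can be done
None
the job is handed in; nothing more can be done
```

The job is done and handed in at about 32.5 s; no verdict was reported. The leaf lies fully home with its dog in the hub's slot, as far as my checks can show.

**What I did:**
- I swung the leaf back by its handle and let go past upright, at about 1.73 rad; it fell back onto its rear stop by itself.
- I turned the hub 2.64 rad, so the slot pointed about 0.27 rad off straight to the handle end.
- I lowered the leaf until it touched the hub face, with about 6 N at the handle.
- I then turned the hub 0.07 rad under the leaf, and the dog dropped in. I released the hub and rose clear.

**Last checks:**
- **Leaf angle:** the leaf's slope from the depth image went from 0.086 rad at the start to about -0.003 rad. The handle ball also moved the expected distance, about 5 pixels. An automatic ball-blob count in that last check was unreliable on the final picture, so I relied on the slope and my own reading of the picture.
- **Hub:** its top reads about 69 mm above the bench, against 70 mm expected, so it is down in the nest.
- **Slot:** I estimate the slot point at 5 to 6 mm off the middle line. The leaf covers it, so I could not see it directly. It follows from the earlier measurement and the dog having dropped in.
- **Bystanders:** spot points on the jar, tin, bit block and sanding block read within 2 mm of where they started.

One thing disagreed: the handle's path fitted a hinge about 2 to 3 mm off my measured jig frame. This only gave mild sideways forces of about 10 N or less on the gripper.

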